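Feel along the leaf scanner's rail for the release notch and press its key

ROBOT

A 6-joint arm with a two-finger parallel gripper is mounted at the origin on the work surface. World frame = base frame: x ahead of the robot, y to its left, z up, the work surface at z = 0. Lengths are in mm, angles in rad, forces in N, time in s.
With the tool pointing down it reaches from about 375 to 825 mm from the base axis. Payload 5.5 kg.
Tool frame: the origin (TCP) lies midway between the tips of the shut fingers; the grasp point (between the pads) lies 19 mm behind it; z points along the fingers, y is the line along which they close (so a half turn about z gives the same grasp; the last joint's range is limited). The gripper opens to 85 mm and grips with 20 to 120 N. Pads are 22 mm wide; open, the fingers measure 114 mm over their backs; the gripper's body (76 mm by 85 mm) begins 54 mm behind the grasp point. The pads swing forward as they close: fully open they stand 13 mm farther back than shut.
Start: joints at [-1.278, 0.314, -0.047, 1.21, 0, 1.571], TCP at [173.177, -574.46, 231.299] pointing down, gripper open.
Joint ranges: [-2.67, 2.67], [-0.69, 1.73], [-1.03, 1.25], [-2.08, 2.16], [-1.42, 1.45], [-3.14, 3.14]. Speed limits (rad/s): [2.39, 2.39, 3.01, 3.14, 3.14, 3.14].

INTERFACE

Orientations are given as a unit quaternion [x, y, z, w].
In Python, from bench import readout, imaging, ticket gives the robot as it stands. The module is installed in compiled form; this text tells all that it offers.
- The arm moves only by the tool send_rows, never from a script. Its arguments are lists of equal length, an entry for each row: "jaw": the opening, from -1 (shut) to 1 (fully open); "slide": the shift along the world's x, y, z in cm, a list of three; "delta_rot": the turn, a rotation vector about the world's x, y, z in rad, a list of three. A call has exactly 5 rows; each row shifts and turns the commanded pose from where the row before left it; what a row does not reach is not made up. A row lasts 1/8 s, in which the tool goes at most 62.5 mm and 10.7 degrees, less where a joint would pass 70% of its speed; a pose out of reach is approached as far as the arm can. A call is refused whole if a number of a shift passes 6.25 or a number of a turn 0.188, either way. A call with a gripper value outside its range is refused whole. The fingers move at their own pace and stop on an object; "force" is the grip in N (left out, the last holds). Time passes only in rows, so rows that do not move let the fingers close, or fill a call up. It gives the time, the measured TCP pose, the force, the opening and the grip force at its end, in the units of the state.
- readout.read_state(): the state, without advancing time (a new reading comes with each control period).
- imaging.get_image(name): name is "scene" or "top" or "wrist"; returns a dict with "color" (420x560x3 uint8, red, green, blue), "camera_matrix" (3x3 intrinsics, pixels), "cam_to_world" (4x4, takes a point from camera to world coordinates); the wrist camera has in their place "mount" (4x4, takes a point from camera to tool coordinates, whose origin is the TCP and whose axes are the flange's). Camera axes: x right, y up, looking along -z (the intrinsics and any distortion apply to the point x, -y, -z); pixel columns grow to the right and rows downward; lengths in mm; the calibration is good to about 2 mm. A picture is of the moment at which its call begins: read the wrist's pose just before it. There is no depth.
- ticket.close_job(): hands the job in; it is judged then, once.
The state is a dict: "time_s": time; "joints": joint angles; "qd": joint speeds; "tau": joint torques, N m; "eef_pos": TCP position; "tool_rot": TCP orientation; "contact_force": force on the tool from outside, world axes, zero at the start; "moment": the same for the moment, N m; "gripper_width": finger opening in mm; "grip_force": force on a finger pad.
Only numpy, scipy, OpenCV 4.12 (cv2) and the standard library are available. Lean on these libraries where they do the work, as an engineer would, in place of code of your own. Each camera call takes 0.05 s, during which the arm holds its last target. There are 200 camera calls.

TASK

The leaf scanner's sample tray is shut: release it by touch alone. Put a fingertip on the green end of the black rail that runs along the scanner's top edge, sweep it along the rail from there until you find the notch, press the key inside the notch fully home so that the tray slides out by itself, then take the hand away. Do not touch the tray, and leave every other thing on the bench and on the scanner where it stands.

Things in the scene. Friction and masses are not known exactly. Their poses are not given: they have to be found in the camera images.
- scanner: low white leaf scanner fixed to the bench, 220 mm (its x) by 380 mm (its y), white top 80 mm above the bench; origin at the centre of its underside, on the bench; z up, x away from the robot. Along its robot-side edge (x from -110 to -60 mm) runs a black rail 50 mm wide over the whole 380 mm of y; the flat rail top is 100 mm above the bench
- rail_green_tip (a point): the +y end of the rail, on the centre line of its top face (scanner x = -85, y = +190, z = 100 mm); the sweep starts at this end
- rail_far_tip (a point): the other, black end of the rail, on the centre line of its top face (scanner x = -85, y = -190, z = 100 mm); between the ends one notch is cut right across the rail, 44 mm long along the rail, open to front and back, lying somewhere within scanner y = +67 to -82 mm; its place differs every time and is not reported
- green_end: the green end of the rail, its first 60 mm (scanner y from +190 to +130 mm), top 100 mm above the bench; the origin coincides with the scanner's origin, not with the green part
- rail_lead: the solid black piece of the rail next to the green end (scanner y from +130 to +67 mm), always clear of the notch, flush with the green end; past it the rail's top lies 0.5 mm lower; the origin coincides with the scanner's origin
- key (a joint): the dark grey release key on the floor of the notch: how far it is pressed down, 0 (up) to 0.008 m (fully home). It fills the notch's floor (46 by 42 mm). Its top lies 10 mm below the rail's top when up and 18 mm below when home; it moves straight down, resists with about 3 to 5 N and stays where it is left
- tray (a joint): how far the sample tray has come out of the scanner's -y end, 0 to 0.032 m; linked to the key, it moves out 4 mm for each mm that the key goes down
- tray_pan: the sample tray, aluminium with a grey front 104 mm wide and 16 mm tall in the scanner's -y end, low under its housing; not to be touched. Origin 100 mm behind the outside of the front, z 30 mm above the bench
- amber_bottle: brown glass bottle with a red cap, 56 mm across, 115 mm tall; loose, to be left alone. Origin at the centre of its underside
- white_jar: white jar with a black cap, 68 mm across, 95 mm tall; loose, to be left alone. Origin at the centre of its underside
- blue_cap_jar: white jar with a blue cap, 60 mm across, 85 mm tall; loose, to be left alone. Origin at the centre of its underside
- vial: small brown vial with a white cap, 26 mm across, 55 mm tall, standing on top of the scanner's housing at the back; loose, to be left alone. Origin at the centre of its underside
- petri_dish: clear closed Petri dish, 92 mm across, 16 mm tall; loose, to be left alone. Origin at the centre of its underside
- spatula: lab spatula 160 mm long, lying on the bench; loose, to be left alone. Origin at the centre of its underside
- beaker: glass beaker, 66 mm across, 80 mm tall; loose, to be left alone. Origin at the centre of its underside

How it is judged:
By the outcome, as a careful person would: the job done as asked, in the order asked, and still so for the second after the job is handed in, with the robot touching nothing.
It also fails if it takes over 58 s, if anything falls off the work surface, if the arm or the gripper's body presses on something with over 40 N, if the wrist force passes 120 N, or if a joint passes its speed limit or range.

## Working session

There is one attempt and no reset: what is moved stays moved. The work goes in short steps, Python scripts to look and compute and a tool call to move; the robot and the scene stay as the last step left them, time stands still between calls to the robot, and variables do not carry over. Pictures are saved under pics/ and viewed, at most 10 in all, crops included, and the job is handed in when it is done.

Besides the shell and the picture viewer there is one more tool, called by a JSON object that holds its "fn" and its "kwargs". send_rows: Moves the arm, as the interface text tells. Its arguments: {"type":"object","properties":{"jaw":{"type":"array","items":{"type":"number"}},"slide":{"type":"array","items":{"type":"array","items":{"type":"number"}}},"delta_rot":{"type":"array","items":{"type":"array","items":{"type":"number"}}},"force":{"type":"number"}},"required":["jaw","slide","delta_rot"]}

```bash
mkdir -p pics; cat > h.py <<'E'
import numpy as np, cv2
from bench import readout, imaging, ticket
def ray(im,u,v):
    K=np.array(im["camera_matrix"]);T=np.array(im["cam_to_world"])
    p=np.linalg.inv(K)@[u,v,1]; d=T[:3,:3]@[p[0],-p[1],-p[2]]
    return T[:3,3],d
def onplane(im,u,v,z):
    o,d=ray(im,u,v); return o+d*(z-o[2])/d[2]
def proj(im,P):
    K=np.array(im["camera_matrix"]);T=np.linalg.inv(np.array(im["cam_to_world"]))
    c=T[:3,:3]@P+T[:3,3]; q=K@[c[0],-c[1],-c[2]]; return q[:2]/q[2]
E
python3 - <<'E'
from h import *
print(readout.read_state())
for n in("scene","top"):
    im=imaging.get_image(n); np.save(f"pics/{n}.npy",im,allow_pickle=True)
    print(n,[k for k in im],np.array(im["camera_matrix"]).round(1).tolist(),np.array(im["cam_to_world"]).round(3).tolist())
    cv2.imwrite(f"pics/{n}.png",im["color"][:,:,::-1])
E
```

```text
{'time_s': 0.0, 'joints': array([-1.27793021e+00,  3.14214674e-01, -4.80721049e-02,  1.21020464e+00,
       -5.06737186e-05,  1.57082641e+00]), 'qd': array([ 1.37966733e-03, -8.19699067e-04, -1.20950159e-03, -1.13110207e-03,
       -2.84257283e-05,  5.15933806e-04]), 'tau': array([-7.69392477e-05, -5.39585853e+01,  3.39751267e+01,  1.92956650e-02,
       -2.74658432e-04,  1.26120874e-07]), 'eef_pos': array([ 173.03577622, -573.90436461,  230.44442968]), 'tool_rot': array([ 9.89299660e-01,  1.45895386e-01, -1.48744036e-04, -8.34776934e-04]), 'contact_force': array([0.30562916, 0.27120781, 0.06521109]), 'moment': array([-0.00770431, -0.0064792 , -0.03686068]), 'grip_force': 0.0, 'gripper_width': 85.3767885886945}
scene ['color', 'camera_matrix', 'cam_to_world'] [[426.3, 0.0, 285.9], [0.0, 426.3, 213.7], [0.0, 0.0, 1.0]] [[-0.185, -0.576, 0.797, 1372.647], [0.983, -0.106, 0.152, 143.395], [-0.003, 0.811, 0.585, 720.97], [0.0, 0.0, 0.0, 1.0]]
top ['color', 'camera_matrix', 'cam_to_world'] [[490.8, 0.0, 283.5], [0.0, 490.8, 211.2], [0.0, 0.0, 1.0]] [[0.016, 0.983, -0.184, 280.595], [-1.0, 0.021, 0.022, 1.23], [0.025, 0.184, 0.983, 1387.87], [0.0, 0.0, 0.0, 1.0]]
```

View pics/top.png

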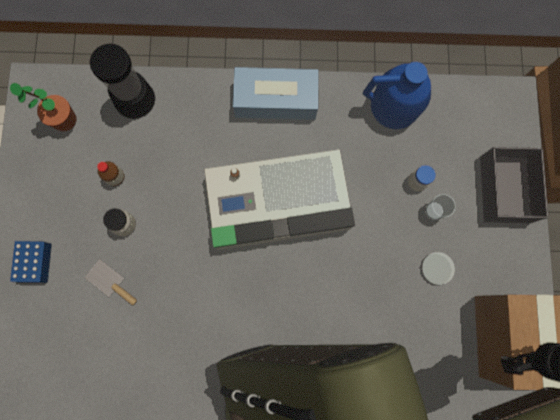

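View pics/scene.png

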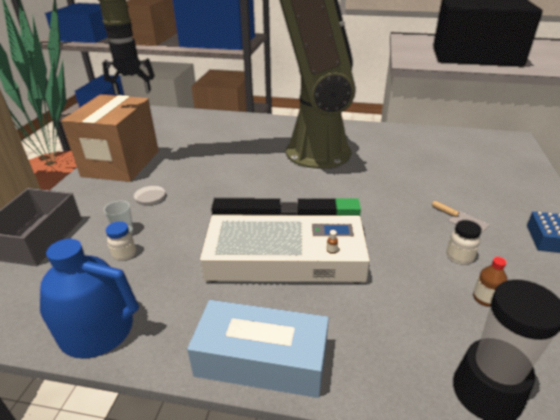

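The top view shows the scanner with its green end at about (223,235). The rail runs right to (354,220), and the notch is a greyer patch near (281,228). Nothing stands near the rail. Next I measure the ends.

```bash
python3 - <<'E'
from h import *
for n in("top","scene"):
    im=np.load(f"pics/{n}.npy",allow_pickle=True).item(); c=im["color"]
    hsv=cv2.cvtColor(c,cv2.COLOR_RGB2HSV)
    g=cv2.inRange(hsv,(50,120,50),(75,255,255))
    k,l,s,_=cv2.connectedComponentsWithStats(g)
    for i in range(1,k):
        if s[i,4]>100:
            q=cv2.boxPoints(cv2.minAreaRect(np.argwhere(l==i)[:,::-1].astype(np.float32)))
            print(n,s[i],[ (p.round(1).tolist(),onplane(im,*p,100)[:2].round(1).tolist()) for p in q])
    b=cv2.inRange(hsv,(0,0,0),(180,255,48)); 
    if n=="top": b[:200]=0;b[255:]=0;b[:,:205]=0;b[:,365:]=0
    else: b[:190]=0;b[218:]=0;b[:,:200]=0;b[:,370:]=0
    k,l,s,_=cv2.connectedComponentsWithStats(b)
    for i in range(1,k):
        if s[i,4]>60:
            q=cv2.boxPoints(cv2.minAreaRect(np.argwhere(l==i)[:,::-1].astype(np.float32)))
            print(n,'blk',s[i],[ (p.round(1).tolist(),onplane(im,*p,100)[:2].round(1).tolist()) for p in q])
    crop=c[195:255,200:365] if n=="top" else c[190:225,200:370]
    cv2.imwrite(f"pics/{n}_c.png",cv2.resize(crop[:,:,::-1],None,fx=4.5,fy=4.5,interpolation=cv2.INTER_CUBIC))
E
```

```text
top [ 11  84  21  18 193] [([6.400000095367432, 91.5], [841.2, 742.1]), ([16.299999237060547, 77.4000015258789], [883.5, 720.1]), ([31.600000381469727, 88.0999984741211], [853.0, 674.8]), ([21.700000762939453, 102.19999694824219], [811.1, 697.0])]
scene [335 199  25  15 341] [([335.0, 199.0], [440.0, 96.6]), ([359.0, 199.0], [428.7, 158.2]), ([359.0, 213.0], [491.8, 161.2]), ([335.0, 213.0], [502.6, 102.4])]
scene blk [212 199  72  15 980] [([212.0, 213.0], [558.0, -199.5]), ([212.0, 199.0], [497.9, -219.8]), ([283.0, 199.0], [464.5, -37.0]), ([283.0, 213.0], [526.0, -25.1])]
scene blk [285 200  51  14 533] [([285.0, 200.0], [468.1, -31.0]), ([335.0, 200.0], [444.7, 97.0]), ([335.0, 213.0], [502.6, 102.4]), ([285.0, 213.0], [525.1, -20.2])]
```

View pics/top_c.png

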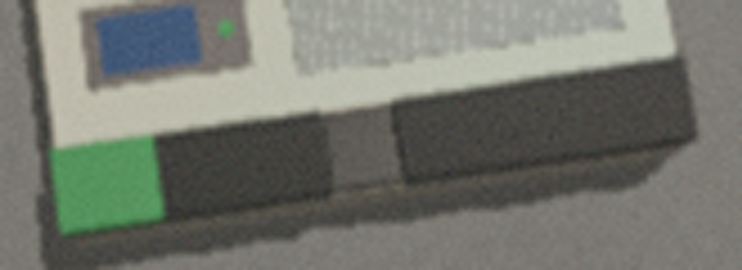

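The crop shows the green end at corners (52,150), (60,233), (157,136) and (164,218), the far end at (683,60) and (695,138), and the notch at about u 330 to 398.

```bash
python3 - <<'E'
from h import *
im=np.load("pics/top.npy",allow_pickle=True).item()
def P(u,v,z=100): return onplane(im,200+(u+.5)/4.5-.5,195+(v+.5)/4.5-.5,z)
W=np.array([P(*p)[:2] for p in[(52,150),(60,233),(157,136),(164,218),(683,60),(695,138)]])
S=np.array([(-60,190),(-110,190),(-60,130),(-110,130),(-60,-190),(-110,-190)],float)
a=S-S.mean(0);b=W-W.mean(0)
yaw=np.arctan2((a[:,0]*b[:,1]-a[:,1]*b[:,0]).sum(),(a*b).sum())
R=np.array([[np.cos(yaw),-np.sin(yaw)],[np.sin(yaw),np.cos(yaw)]]);t=W.mean(0)-R@S.mean(0)
print(W.round(1).tolist(),"yaw",yaw,"t",t,"res",(S@R.T+t-W).round(1).tolist())
f=lambda x,y:(R@[x,y]+t).round(1)
for y in(190,175,160,130,67,0,-82,-190):print(y,f(-85,y))
for p in[(331,150),(398,145)]:
  print('notch',[ (R.T@(P(*p,z)[:2]-t)).round(1) for z in(100,90)])
i2=np.load("pics/scene.npy",allow_pickle=True).item()
for s in[(-60,190),(-110,190),(-60,130),(-60,-190),(-110,-190)]: print(s,proj(i2,np.r_[f(*s),100]).round(1))
q=im and readout.read_state()
from scipy.spatial.transform import Rotation as Ro
print(Ro.from_quat(q['tool_rot']).as_matrix().round(3))
E
```

```text
[[472.7, 163.3], [423.8, 156.6], [482.2, 102.1], [433.8, 96.3], [534.5, -209.2], [487.5, -215.9]] yaw 0.166591852148216 t [563.43497268 -13.09422157] res [[0.1, 1.0], [-0.4, -0.5], [0.5, 3.1], [-0.4, 0.5], [1.3, -1.2], [-1.1, -2.8]]
190 [448.1 160.2]
175 [450.6 145.4]
160 [453.1 130.6]
130 [458.1 101. ]
67 [468.5  38.9]
0 [479.6 -27.2]
-82 [ 493.2 -108.1]
-190 [ 511.1 -214.6]
notch [array([-84.2,  26.9]), array([-82.7,  26.7])]
notch [array([-87. , -12.6]), array([-85.5, -13.2])]
(-60, 190) [360.6 208.8]
(-110, 190) [358.3 197.8]
(-60, 130) [336.8 208.6]
(-60, -190) [210.7 207.5]
(-110, -190) [213.8 196.7]
[[ 0.957  0.289 -0.   ]
 [ 0.289 -0.957  0.001]
 [ 0.    -0.002 -1.   ]]
```

View pics/scene_c.png

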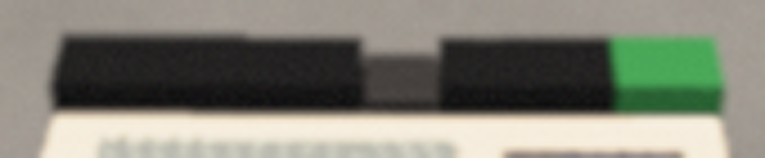

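{"fn": "send_rows", "kwargs": {"jaw": [-1,-1,-1,-1,-1], "slide": [[3.8,4,0],[3.8,4,0],[3.8,4,0],[3.8,4,0],[3.8,4,0]], "delta_rot": [[0,0,0.096],[0,0,0.096],[0,0,0.096],[0,0,0.096],[0,0,0.096]], "force": 40}}

```text
time_s: 0.72
eef_pos: [364.0, -372.9, 231.0]
tool_rot: [0.926, 0.378, -0.0, -0.0]
contact_force: [1.1, -0.6, -0.4]
gripper_width: 0.3
grip_force: 0.0
```

{"fn": "send_rows", "kwargs": {"jaw": [-1,-1,-1,-1,-1], "slide": [[3.8,4,0],[3.8,4,0],[3.8,4,0],[-0.4,5.6,0],[-0.4,5.6,0]], "delta_rot": [[0,0,0.096],[0,0,0.096],[0,0,0.096],[0,0,0.096],[0,0,0.096]]}}

```text
time_s: 1.35
eef_pos: [469.0, -140.6, 230.6]
tool_rot: [0.809, 0.588, -0.0, -0.0]
contact_force: [1.0, 0.8, 0.5]
gripper_width: -0.0
grip_force: 0.0
```

{"fn": "send_rows", "kwargs": {"jaw": [-1,-1,-1,-1,-1], "slide": [[-0.4,5.6,0],[-0.4,5.6,0],[-0.4,5.6,0],[-0.4,5.6,0],[-0.4,5.6,0]], "delta_rot": [[0,0,0.096],[0,0,0.096],[0,0,0.096],[0,0,0.096],[0,0,0.096]]}}

```text
time_s: 1.98
eef_pos: [448.6, 139.3, 231.2]
tool_rot: [0.646, 0.763, -0.0, 0.0]
contact_force: [1.0, -0.2, 0.2]
gripper_width: -0.1
grip_force: 0.0
```

{"fn": "send_rows", "kwargs": {"jaw": [-1,-1,-1,-1,-1], "slide": [[0.3,0,-3],[0,0,-3],[0,0,-3],[0,0,-2.3],[0,0,-1]], "delta_rot": [[0,0,0],[0,0,0],[0,0,0],[0,0,0],[0,0,0]]}}

```text
time_s: 2.6
eef_pos: [451.0, 137.2, 106.8]
tool_rot: [0.648, 0.762, -0.001, -0.001]
contact_force: [-0.5, 0.1, 1.5]
gripper_width: 0.0
grip_force: 0.0
```

{"fn": "send_rows", "kwargs": {"jaw": [-1,-1,-1,-1,-1], "slide": [[0,0,-0.2],[0,0,-0.1],[0,0,-0.1],[0,0,0],[0,0,0]], "delta_rot": [[0,0,0],[0,0,0],[0,0,0],[0,0,0],[0,0,0]]}}

```text
time_s: 3.22
eef_pos: [452.4, 137.6, 104.6]
tool_rot: [0.648, 0.762, 0.0, 0.0]
contact_force: [0.0, -0.0, -0.6]
gripper_width: -0.2
grip_force: 0.0
```

```bash
python3 - <<'E'
from h import *
s=readout.read_state();print(s['eef_pos'],s['contact_force'],s['moment'])
im=imaging.get_image("scene");cv2.imwrite("pics/s2.png",cv2.resize(im["color"][120:240,190:390,::-1],None,fx=3.5,fy=3.5))
E
```

```text
[452.37960328 137.59798523 104.58842489] [ 0.03075786 -0.00752953 -0.57053057] [-0.00264034  0.02948915  0.02573108]
```

View pics/s2.png

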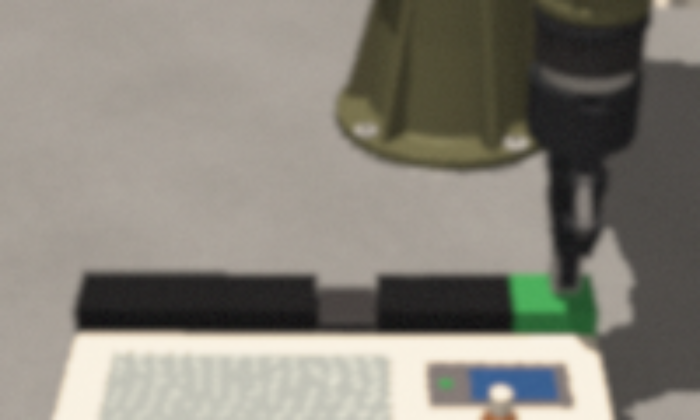

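The fingertip hovers over the green end, with its tip at about (568,290). I lower it to contact.

{"fn": "send_rows", "kwargs": {"jaw": [-1,-1,-1,-1,-1], "slide": [[0,0,-0.1],[0,0,-0.1],[0,0,-0.1],[0,0,-0.05],[0,0,-0.05]], "delta_rot": [[0,0,0],[0,0,0],[0,0,0],[0,0,0],[0,0,0]]}}

```text
time_s: 3.9
eef_pos: [452.2, 137.5, 100.3]
tool_rot: [0.648, 0.762, -0.0, -0.0]
contact_force: [0.7, -1.2, -0.3]
gripper_width: 0.0
grip_force: 0.0
```

{"fn": "send_rows", "kwargs": {"jaw": [-1,-1,-1,-1,-1], "slide": [[0,0,-0.05],[0,0,-0.05],[0,0,0],[0,0,0],[0,0,0]], "delta_rot": [[0,0,0],[0,0,0],[0,0,0],[0,0,0],[0,0,0]]}}

```text
time_s: 4.53
eef_pos: [452.2, 137.5, 100.0]
tool_rot: [0.648, 0.762, 0.0, 0.0]
contact_force: [-3.0, -1.3, 8.9]
gripper_width: -0.1
grip_force: 4.1
```

{"fn": "send_rows", "kwargs": {"jaw": [-1,-1,-1,-1,-1], "slide": [[0.08,-0.5,0],[0.08,-0.5,0],[0.08,-0.5,0],[0.08,-0.5,0],[0.08,-0.5,0]], "delta_rot": [[0,0,0],[0,0,0],[0,0,0],[0,0,0],[0,0,0]]}}

```text
time_s: 5.15
eef_pos: [457.1, 113.4, 100.1]
tool_rot: [0.647, 0.762, 0.001, -0.0]
contact_force: [-1.1, 4.9, 5.3]
gripper_width: -0.1
grip_force: 2.7
```

{"fn": "send_rows", "kwargs": {"jaw": [-1,-1,-1,-1,-1], "slide": [[0.08,-0.5,-0.02],[0.08,-0.5,0],[0.08,-0.5,0],[0.08,-0.5,0],[0.08,-0.5,0]], "delta_rot": [[0,0,0],[0,0,0],[0,0,0],[0,0,0],[0,0,0]]}}

```text
time_s: 5.78
eef_pos: [461.2, 88.7, 100.1]
tool_rot: [0.647, 0.762, 0.002, -0.0]
contact_force: [-0.8, 4.8, 6.7]
gripper_width: -0.2
grip_force: 3.4
```

{"fn": "send_rows", "kwargs": {"jaw": [-1,-1,-1,-1,-1], "slide": [[0.08,-0.5,0],[0.08,-0.5,0],[0.08,-0.5,0],[0.08,-0.5,0],[0.08,-0.5,0]], "delta_rot": [[0,0,0],[0,0,0],[0,0,0],[0,0,0],[0,0,0]]}}

```text
time_s: 6.4
eef_pos: [465.2, 63.8, 100.0]
tool_rot: [0.647, 0.762, 0.002, -0.0]
contact_force: [-0.4, 4.8, 7.2]
gripper_width: -0.0
grip_force: 3.6
```

{"fn": "send_rows", "kwargs": {"jaw": [-1,-1,-1,-1,-1], "slide": [[0.08,-0.5,0],[0.08,-0.5,0],[0.08,-0.5,0],[0.08,-0.5,-0.02],[0.08,-0.5,-0.03]], "delta_rot": [[0,0,0],[0,0,0],[0,0,0],[0,0,0],[0,0,0]]}}

```text
time_s: 7.02
eef_pos: [469.4, 39.6, 99.9]
tool_rot: [0.647, 0.762, 0.003, -0.001]
contact_force: [-2.4, 7.9, 12.5]
gripper_width: 0.0
grip_force: 6.0
```

{"fn": "send_rows", "kwargs": {"jaw": [-1,-1,-1,-1,-1], "slide": [[0.08,-0.4,0],[0.08,-0.4,0],[0.07,-0.4,0],[0.05,-0.3,0],[0.05,-0.3,0]], "delta_rot": [[0,0,0],[0,0,0],[0,0,0],[0,0,0],[0,0,0]]}}

```text
time_s: 7.65
eef_pos: [472.4, 20.8, 99.5]
tool_rot: [0.647, 0.762, 0.002, -0.0]
contact_force: [-1.0, 6.1, 7.7]
gripper_width: -0.0
grip_force: 4.1
```

{"fn": "send_rows", "kwargs": {"jaw": [-1,-1,-1,-1,-1], "slide": [[0.05,-0.3,0],[0.05,-0.3,0],[0.05,-0.3,0],[0.05,-0.3,0],[0.05,-0.3,0]], "delta_rot": [[0,0,0],[0,0,0],[0,0,0],[0,0,0],[0,0,0]]}}

```text
time_s: 8.28
eef_pos: [474.9, 5.8, 99.5]
tool_rot: [0.647, 0.762, 0.002, -0.0]
contact_force: [-1.6, 5.6, 9.1]
gripper_width: -0.0
grip_force: 4.1
```

{"fn": "send_rows", "kwargs": {"jaw": [-1,-1,-1,-1,-1], "slide": [[0.03,-0.2,0],[0.03,-0.2,0],[0.03,-0.2,0],[0.03,-0.2,0],[0.03,-0.2,0]], "delta_rot": [[0,0,0],[0,0,0],[0,0,0],[0,0,0],[0,0,0]]}}

```text
time_s: 8.9
eef_pos: [476.3, -4.4, 99.4]
tool_rot: [0.647, 0.762, 0.002, -0.0]
contact_force: [-0.5, 4.7, 6.3]
gripper_width: -0.1
grip_force: 3.3
```

{"fn": "send_rows", "kwargs": {"jaw": [-1,-1,-1,-1,-1], "slide": [[0.03,-0.2,0],[0.03,-0.2,0],[0.03,-0.2,0],[0.03,-0.2,0],[0,0,0]], "delta_rot": [[0,0,0],[0,0,0],[0,0,0],[0,0,0],[0,0,0]]}}

```text
time_s: 9.52
eef_pos: [476.6, -13.7, 98.5]
tool_rot: [0.648, 0.762, -0.0, -0.0]
contact_force: [-0.3, 0.2, 1.0]
gripper_width: 0.5
grip_force: 0.0
```

The force went to zero and z dropped 1 mm, so this is the notch. I centre over it and press.

{"fn": "send_rows", "kwargs": {"jaw": [-1,-1,-1,-1,-1], "slide": [[0.08,-0.3,0],[0.08,-0.3,0],[0.02,-0.1,0],[0,0,-0.3],[0,0,-0.3]], "delta_rot": [[0,0,0],[0,0,0],[0,0,0],[0,0,0],[0,0,0]]}}

```text
time_s: 10.15
eef_pos: [478.4, -20.5, 92.3]
tool_rot: [0.648, 0.762, -0.0, -0.0]
contact_force: [-0.8, 0.2, -0.1]
gripper_width: 0.1
grip_force: 0.0
```

{"fn": "send_rows", "kwargs": {"jaw": [-1,-1,-1,-1,-1], "slide": [[0,0,-0.2],[0,0,-0.2],[0,0,-0.1],[0,0,0],[0,0,0]], "delta_rot": [[0,0,0],[0,0,0],[0,0,0],[0,0,0],[0,0,0]]}}

```text
time_s: 10.78
eef_pos: [478.6, -20.5, 87.6]
tool_rot: [0.648, 0.762, 0.0, 0.0]
contact_force: [0.8, -0.1, 0.5]
gripper_width: 0.3
grip_force: 0.0
```

{"fn": "send_rows", "kwargs": {"jaw": [-1,-1,-1,-1,-1], "slide": [[0,0,-0.1],[0,0,-0.1],[0,0,-0.1],[0,0,-0.1],[0,0,-0.1]], "delta_rot": [[0,0,0],[0,0,0],[0,0,0],[0,0,0],[0,0,0]]}}

```text
time_s: 11.4
eef_pos: [478.6, -20.5, 82.6]
tool_rot: [0.648, 0.762, 0.0, 0.0]
contact_force: [-0.2, 1.1, 2.6]
gripper_width: 0.1
grip_force: 1.4
```

{"fn": "send_rows", "kwargs": {"jaw": [-1,-1,-1,-1,-1], "slide": [[0,0,-0.1],[0,0,-0.05],[0,0,-0.05],[0,0,0],[0,0,0]], "delta_rot": [[0,0,0],[0,0,0],[0,0,0],[0,0,0],[0,0,0]]}}

```text
time_s: 12.02
eef_pos: [478.7, -20.5, 82.0]
tool_rot: [0.648, 0.762, 0.0, 0.0]
contact_force: [-5.8, 0.5, 17.8]
gripper_width: 0.0
grip_force: 8.7
```

{"fn": "send_rows", "kwargs": {"jaw": [-1,-1,-1,-1,-1], "slide": [[0,0,-0.04],[0,0,0],[0,0,0],[0,0,0],[0,0,0]], "delta_rot": [[0,0,0],[0,0,0],[0,0,0],[0,0,0],[0,0,0]]}}

```text
time_s: 12.65
eef_pos: [478.8, -20.5, 82.0]
tool_rot: [0.648, 0.762, 0.0, 0.0]
contact_force: [-7.1, 0.5, 21.5]
gripper_width: -0.0
grip_force: 10.7
```

{"fn": "send_rows", "kwargs": {"jaw": [-1,-1,-1,-1,-1], "slide": [[0,0,0.5],[0,0,1.5],[0,0,3],[0,0,4],[0,0,4]], "delta_rot": [[0,0,0],[0,0,0],[0,0,0],[0,0,0],[0,0,0]]}}

```text
time_s: 13.28
eef_pos: [478.2, -20.4, 211.8]
tool_rot: [0.648, 0.762, -0.0, -0.0]
contact_force: [-0.4, -0.4, -0.3]
gripper_width: 0.3
grip_force: 0.0
```

{"fn": "send_rows", "kwargs": {"jaw": [-1,-1,-1,-1,-1], "slide": [[0,-4,0],[0,-5,0],[0,-5,0],[0,-5,0],[0,-4,0]], "delta_rot": [[0,0,0],[0,0,0],[0,0,0],[0,0,0],[0,0,0]]}}

```text
time_s: 13.9
eef_pos: [478.3, -252.4, 210.7]
tool_rot: [0.648, 0.762, 0.0, 0.0]
contact_force: [-0.7, 0.8, 0.3]
gripper_width: 0.3
grip_force: 0.0
```

```bash
python3 - <<'E'
from h import *
s=readout.read_state();print(s['eef_pos'],s['contact_force'],abs(s['qd']).max())
im=imaging.get_image("scene");cv2.imwrite("pics/s3.png",cv2.resize(im["color"][110:310,80:520,::-1],None,fx=1.8,fy=1.8))
E
```

```text
[ 478.2803601  -252.40844967  210.73437067] [-0.73616545  0.8352281   0.33658261] 0.5304224717474054
```

View pics/s3.png

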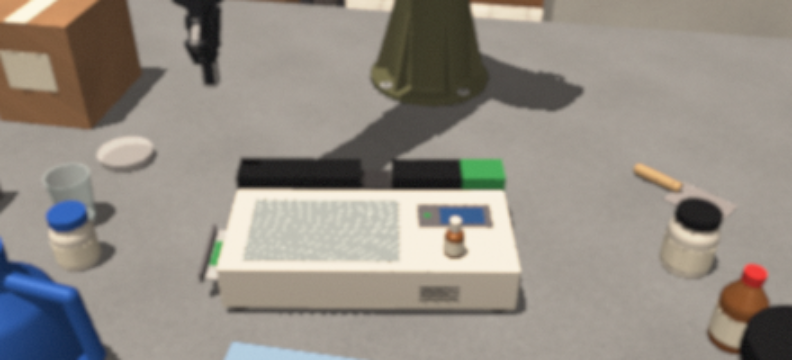

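The tray has come out at the scanner's left end, at about (210,252). The key sits low at (377,175), nothing else has moved, and the hand is clear.

{"fn": "send_rows", "kwargs": {"jaw": [-1,-1,-1,-1,-1], "slide": [[0,0,0],[0,0,0],[0,0,0],[0,0,0],[0,0,0]], "delta_rot": [[0,0,0],[0,0,0],[0,0,0],[0,0,0],[0,0,0]]}}

```text
time_s: 14.58
eef_pos: [478.6, -250.0, 210.3]
tool_rot: [0.647, 0.762, 0.0, 0.0]
contact_force: [-0.2, 0.1, 0.2]
gripper_width: 0.4
grip_force: 0.0
```

```bash
python3 -c "
from bench import ticket
print(ticket.close_job())"
```

```text
the job is handed in; nothing more can be done
None
```

The job is handed in: I swept the rail by touch from its green end to the notch and pressed the key down to its stop, the tray slid out, and the hand is clear with nothing else seen to move. It took about 15 s, and the camera images had also shown roughly where the notch was before the sweep.

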